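# Set the covered pan simmering on the portable hob

### The arm

A 7-joint arm with a two-finger parallel gripper is mounted at the origin on the work surface. World frame = base frame: x ahead of the robot, y to its left, z up, the work surface at z = 0. Lengths are in m, angles in rad, forces in N, time in s.
With the tool pointing down it reaches from about 0.4 to 0.85 m from the base axis. Payload 4.5 kg.
Tool frame: the origin (TCP) lies at the very end of the fingers, on their centre line; the grasp point (between the pads) lies 19 mm behind it; z points along the fingers, y is the line along which they close (so a half turn about z gives the same grasp; the last joint's range is limited). The gripper opens to 88 mm and grips with 3 to 60 N. Pads are 18 mm wide; open, the fingers measure 123 mm over their backs; the gripper's body (75 mm by 187 mm) begins 45 mm behind the grasp point.
Start: joints at [-1.089, 0.689, -0.195, 1.565, 0.157, 0.902, -0.215], TCP at [0.271, 0.563, 0.218] pointing down, gripper open.
Joint ranges: [-3.01, 3.01], [-0.46, 2.08], [-1.47, 1.51], [0.13, 2.56], [-1, 4.14], [0.04, 2.09], [-2.66, 2.66]. Speed limits (rad/s): [2.57, 2.57, 3.14, 3.14, 3.14, 3.14, 3.14].

### API

Orientations are given as a unit quaternion [x, y, z, w].
In Python, from plant import r gives the robot as it stands. The module is installed in compiled form; this text tells all that it offers.
- The arm moves only by the tool step_arm, never from a script. Its argument "increments" is a list of rows, each a list of 2 entries, a list of its own where there are three numbers: the shift along the world's x, y, z in cm, then the turn, a rotation vector about the world's x, y, z in degrees. A call has exactly 10 rows; each row shifts and turns the commanded pose from where the row before left it; what a row does not reach is not made up. A row lasts 1/10 s, in which the tool goes at most 50 mm and 8.59 degrees, less where a joint would pass 70% of its speed; a pose out of reach is approached as far as the arm can. A call is refused whole if a number of a shift passes 5 or a number of a turn 8.59, either way. A call with a gripper value outside its range is refused whole. "fingers" is the opening, from 0 (shut) to 1 (fully open), set as the call begins (left out, the last holds). The fingers move at their own pace and stop on an object; "grip_force" is the grip in N (left out, the last holds). Time passes only in rows, so rows that do not move let the fingers close, or fill a call up. It gives the time, the measured TCP pose, the force, the opening and the grip force at its end, in the units of the state.
- r.get_state(): the state, without advancing time (a new reading comes with each control period).
- r.snapshot(name): name is "scene" or "top"; returns (picture, depth): 480x640x3 uint8, red, green, blue; 480x640 float32, m along the optical axis (not along the pixel's ray), 0 where there is no reading.
- r.calibration(name): a dict with "fov_y" (degrees; the focal length in pixels is half the picture's height over the tangent of half this angle, whatever the lens; pixels are square), "cx", "cy" (the principal point, pixels), "R" (3x3) and "t" (3): a world point X has camera coordinates R X + t. Camera axes: x right, y down, z forward; pixel columns grow to the right and rows downward; lengths in m; the calibration is good to about 2 mm. A picture is of the moment at which its call begins. calibration takes no time and is no camera call.
- r.finish_job(): hands the job in; it is judged then, once.
The state is a dict: "clock": time; "q": joint angles; "qd": joint speeds; "joint_torque": joint torques, N m; "tool_pos": TCP position; "eef_rot": TCP orientation; "contact_force": force on the tool from outside, world axes, zero at the start; "moment": the same for the moment, N m; "opening": opening from 0.0 (shut) to 1.0 (fully open); "finger_force": force on a finger pad.
Only numpy, scipy, OpenCV 4.12 (cv2) and the standard library are available. Lean on these libraries where they do the work, as an engineer would, in place of code of your own. Each camera call takes 0.05 s, during which the arm holds its last target. There are 200 camera calls.

### The job

Set the covered pan simmering on the portable hob: press the red power key in until it stays in, then press the yellow simmer key and let it come up again, then press the green start key and let it come up. Press each one lightly with the fingertips, leave the orange and blue keys alone, and do not shift the hob or the pan or disturb anything else on the counter.

Things in the scene. Friction and masses are not known exactly. Their poses are not given: they have to be found in the camera images.
- hob: white portable induction hob, 360 deep (x) by 300 wide (y) by 62 mm high, 3.2 kg, loose on rubber feet. Origin: centre of underside; x from its front edge (near the robot) to its back, y to its left, z up. The front 94 mm of its flat top is a metal strip with a row of five keys 52 mm apart, at hob x = -0.148, left to right: red, orange, yellow, blue, green; behind it black glass with the pan.
- power_top (a point): top centre of the red power key, a round cap 22 mm across with a white ring-and-stroke sign, 11 mm above the control strip when up; in the row of keys 32 mm behind the hob's front edge, at the left end (hob y = +0.104). Axes as the hob's.
- power (a joint): travel of the red power key under its soft rubber cap, m: 0 up (off), 0.005 fully in. It latches: it stays as far in as it was pressed, on from 3.5 mm. Pressed, the cap first gives 1.5 mm, at 3 N the key yields its 5 mm, then the cap gives 2 mm more (5 N at 7.5 mm below the start, 7 N at 8.5 mm, then firm). Let go when in, the cap top stands 6 mm above the strip.
- boil_top (a point): top centre of the orange boil key, a square cap 20 by 22 mm with a sign of black rings, 9 mm above the control strip when up; in the row of keys 32 mm behind the hob's front edge, second from the left (hob y = +0.052). Axes as the hob's.
- boil (a joint): travel of the orange boil key, m: 0 up, 0.007 fully down; springs back.
- simmer_top (a point): top centre of the yellow simmer key, a square cap 20 by 22 mm with three black wavy lines, 9 mm above the control strip when up; in the row of keys 32 mm behind the hob's front edge, in the middle of the row (hob y = 0). Axes as the hob's.
- simmer (a joint): travel of the yellow simmer key, m: 0 up, 0.007 fully down. A spring key: 0.9 N starts it, 5 N presses it about 3 mm, 10.6 N to its firm stop; it comes up when let go. It registers once it has been down more than 2 mm (3.6 N) for about 0.1 s; there is no need to reach the stop.
- warm_top (a point): top centre of the blue keep-warm key, a square cap 20 by 22 mm with a white sign, 9 mm above the control strip when up; in the row of keys 32 mm behind the hob's front edge, second from the right (hob y = -0.052). Axes as the hob's.
- warm (a joint): travel of the blue keep-warm key, m: 0 up, 0.007 fully down; springs back.
- start_top (a point): top centre of the green start key, a round cap 22 mm across with a white triangle, 9 mm above the control strip when up; in the row of keys 32 mm behind the hob's front edge, at the right end (hob y = -0.104). Axes as the hob's.
- start (a joint): travel of the green start key, m: 0 up, 0.007 fully down; same spring and registering as the simmer key.
- pan: low steel saute pan with its lid on, 186 mm across, 88 mm high to the top of its black lid knob, 0.95 kg, on the hob glass about 195 mm behind the row of keys. Its black handle reaches 225 mm from its centre along its x, roughly to the right of the hob, 40 to 65 mm above the glass. Origin: centre of underside.
- spice_jar: bystander: amber spice jar with black cap, 44 mm across, 84 mm high, beside the left end of the hob's front. Origin: centre of underside.
- pepper_mill: bystander: dark wooden pepper mill, 52 mm across, 104 mm high, beside the right end of the hob's front. Origin: centre of underside.
- tin_can: bystander: red-labelled food tin, 74 mm across, 110 mm high, left of the hob. Origin: centre of underside.
- storage_jar: bystander: glass jar with steel lid, 90 mm across, 123 mm high, left of the hob. Origin: centre of underside.
- carton: bystander: yellow and red carton, 35 by 75 by 115 mm high, left of the hob. Origin: centre of underside.
- mug: bystander: blue mug, 80 mm across, 90 mm high, to the right. Origin: centre of underside.
- spoon: bystander: wooden spoon, 260 mm long, lying to the right of the hob. Origin: under its middle.

How it is judged:
On the way, in this order (a step that is already met when the one before it is completed fails the run):
1. the red power key is pressed in and stays in, the spring keys still up (value of joint power above 0.0035 m and value of joint each of simmer, start, boil, warm below 0.001 m), for 0.1 s.
2. then the yellow simmer key is pressed down by the fingertips, with the power on (value of joint power above 0.0035 m and value of joint simmer above 0.002 m and contact force between the fingers and hob above 0.5 N and value of joint each of start, boil, warm below 0.001 m), for 0.1 s.
3. the simmer key comes up again (all of step 1), for 0.1 s.
4. then the green start key is pressed down by the fingertips, with the power on (value of joint power above 0.0035 m and value of joint start above 0.002 m and contact force between the fingers and hob above 0.5 N and value of joint each of simmer, boil, warm below 0.001 m), for 0.1 s.
At the end, for the whole second after the job is handed in: The power key is in (more than 3.5 mm of its 5 mm), the four spring keys are all up (within 1 mm), the hob stands within 12 mm and the pan within 15 mm of where they were, both at rest, and every other thing on the counter is within 20 mm of its place (all of step 3 and distance of hob from where it was at the start of the episode below 0.012 m and z of pan in the frame of hob below 0.066 m and distance of pan from where it was at the start of the episode below 0.015 m and linear speed of each of hob, pan below 0.01 m/s and distance of each of spice_jar, pepper_mill, tin_can, storage_jar, carton, mug, spoon from where it was at the start of the episode below 0.02 m); the robot touches nothing.
It fails at once if a wrong key is pressed: the orange or blue key at any time (more than 1.5 mm), or the yellow or green key (more than 2 mm) before the power key is in (value of joint any of boil, warm above 0.0015 m or (value of joint power below 0.002 m and value of joint any of simmer, start above 0.002 m)).
It fails at once if the hob is pressed harder than 25 N (contact force between any of the fingers, the arm and hob above 25 N).
It fails at once if the hob is shifted more than 12 mm, lifted 4 mm or tipped (distance of hob from where it was at the start of the episode above 0.012 m or height (world z) of hob above 0.004 m or angle between hob's own z axis and vertical above 0.05 rad).
It fails at once if the pan is shifted more than 15 mm, lifted 4 mm off the glass or tipped (distance of pan from where it was at the start of the episode above 0.015 m or z of pan in the frame of hob above 0.066 m or angle between pan's own z axis and vertical above 0.1 rad).
It fails at once if a bystander is moved more than 20 mm or lifted (distance of any of spice_jar, pepper_mill, tin_can, storage_jar, carton, mug, spoon from where it was at the start of the episode above 0.02 m).
It also fails if it takes over 38 s, if anything falls off the work surface, if the arm or the gripper's body presses on something with over 40 N, if the wrist force passes 120 N, or if a joint passes its speed limit or range.

## Working session

There is one attempt and no reset: what is moved stays moved. The work goes in short steps, Python scripts to look and compute and a tool call to move; the robot and the scene stay as the last step left them, time stands still between calls to the robot, and variables do not carry over. Pictures are saved under pics/ and viewed, at most 10 in all, crops included, and the job is handed in when it is done.

Besides the shell and the picture viewer there is one more tool, called after "Request:" in YAML: its name, and indented under it one key for each argument. step_arm: Moves the arm, as the interface text tells. Its arguments: {"type":"object","properties":{"increments":{"type":"array","items":{"type":"array"}},"fingers":{"type":"number"},"grip_force":{"type":"number"}},"required":["increments"]}

```bash
mkdir -p pics; python3 - <<'E'
from plant import r
import cv2,numpy as np
for n in("scene","top"):
    p,d=r.snapshot(n); c=r.calibration(n)
    cv2.imwrite(f"pics/{n}0.png",p[:,:,::-1]); np.savez(f"{n}0.npz",p=p,d=d,**c)
    print(n,c["fov_y"],c["cx"],c["cy"],(-c["R"].T@c["t"]).round(3), (d>0).mean())
s=r.get_state(); print(s)
E
```

```text
scene 56.93027963889986 328.4016555511767 233.02930299513534 [0.982 0.497 1.068] 0.9960970052083333
top 47.52939022447202 311.4290623735473 239.7079351476615 [ 0.364 -0.039  1.539] 0.9961002604166667
{'clock': 0.1, 'q': array([-1.08916265,  0.68989032, -0.19451033,  1.56623432,  0.15730743,
        0.90245374, -0.21509228]), 'qd': array([ 9.80323809e-04, -3.10552264e-03,  2.66241654e-04, -2.81054279e-03,
       -1.29105432e-03, -4.96472441e-05,  1.60943264e-03]), 'joint_torque': array([-3.61112667e-03, -5.28499675e+01, -1.27156276e+00, -1.53836238e+01,
       -5.25390578e-02,  2.00759176e-03,  5.40211784e-05]), 'tool_pos': array([0.27042657, 0.5628198 , 0.21759762]), 'eef_rot': array([ 2.22011102e-01,  9.75043811e-01, -7.89078708e-04, -1.16723338e-04]), 'contact_force': array([-0.63855092, -0.18491249, -0.03416472]), 'moment': array([-0.01785713, -0.01251135,  0.01255167]), 'finger_force': 0.0, 'opening': 0.9989820283576916}
```

View pics/scene0.png

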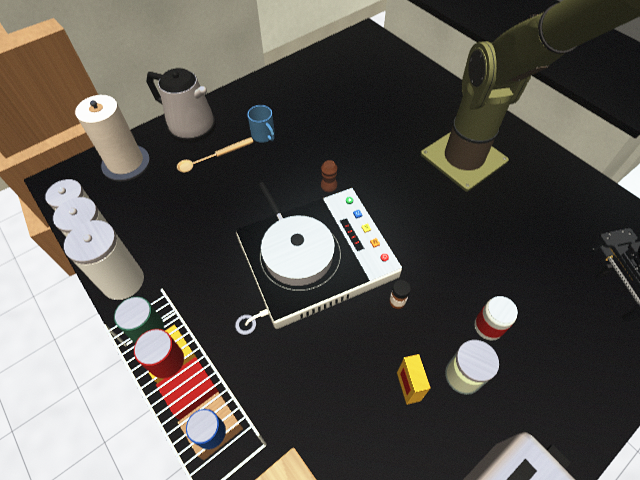

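View pics/top0.png

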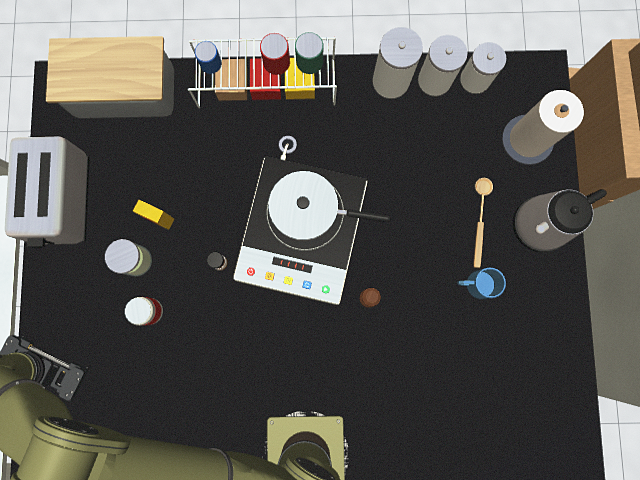

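The scene view has red at (384,258), yellow (366,229) and green (349,200). The top view has red at (250,271) and green (326,289). The hob is turned by about 14°. The spice jar and pepper mill stand beside its front. Next I'll mask the keys.

```bash
cat > h.py <<'E'
import cv2,numpy as np
RNG={"red":(172,4),"orange":(12,20),"yellow":(23,32),"blue":(100,118),"green":(50,85)}
Z={"red":.073}
SEED={"scene":dict(red=(384,258),orange=(375,243),yellow=(366,229),blue=(357,214),green=(349,200)),
"top":dict(red=(250,271),orange=(269,276),yellow=(288,281),blue=(307,285),green=(326,289))}
def centroid(z,n,k):
    u,v=SEED[n][k]; h=cv2.cvtColor(z["p"],cv2.COLOR_RGB2HSV)
    a,b=RNG[k]; H,S,V=[h[...,i].astype(int) for i in range(3)]
    m=((H>=a)&(H<=b) if a<b else (H>=a)|(H<=b))&(S>90)&(V>110)
    w=np.zeros_like(m); w[v-9:v+10,u-9:u+10]=1
    c=cv2.findContours((m&w).astype(np.uint8),cv2.RETR_EXTERNAL,cv2.CHAIN_APPROX_NONE)[0]
    c=cv2.convexHull(np.vstack(c)); M=cv2.moments(c)
    return M["m10"]/M["m00"],M["m01"]/M["m00"],M["m00"]
def ray(z,u,v):
    f=240/np.tan(np.radians(float(z["fov_y"]))/2); R,t=z["R"],z["t"]
    return -R.T@t, R.T@np.array([(u-z["cx"])/f,(v-z["cy"])/f,1])
def plane(z,u,v,h):
    o,d=ray(z,u,v); return o+d*(h-o[2])/d[2]
E
python3 - <<'E'
from h import *
P={}
for n in("scene","top"):
    z=np.load(n+"0.npz")
    for k in RNG:
        u,v,a=centroid(z,n,k); p=plane(z,u,v,Z.get(k,.071)-.002); P[n,k]=p
        print(n,k,round(u,1),round(v,1),a,p.round(4))
    d=P[n,"red"]-P[n,"green"]; print("len",np.hypot(*d[:2]),"yaw",np.degrees(np.arctan2(-d[0],d[1])))
    # depth check of strip/hob top
    u,v=SEED[n]["yellow"]; print(z["d"][v,u], (z["R"]@P[n,"yellow"]+z["t"])[2])
E
```

```text
scene red 384.3 257.0 37.0 [0.4934 0.1412 0.071 ]
scene orange 374.7 242.0 46.0 [0.4807 0.0905 0.069 ]
scene yellow 365.7 227.4 43.0 [0.468  0.0401 0.069 ]
scene blue 357.0 213.4 43.0 [ 0.4555 -0.0103  0.069 ]
scene green 348.8 199.8 31.0 [ 0.4426 -0.0607  0.069 ]
len 0.20820713606084834 yaw -14.126528314157824
1.203201 1.2084282792908672
top red 250.5 271.4 39.5 [0.4937 0.1399 0.071 ]
top orange 268.9 275.9 47.5 [0.4808 0.0904 0.069 ]
top yellow 287.9 280.0 53.0 [0.4688 0.039  0.069 ]
top blue 306.8 284.5 47.5 [ 0.4558 -0.0116  0.069 ]
top green 325.3 289.0 37.0 [ 0.4427 -0.0612  0.069 ]
len 0.2074824882134165 yaw -14.226465626940044
1.4710345 1.4703771387068827
```

Both views agree to about 1 mm, with a hob yaw of about -14.2°. I'll travel high to above the red key with the fingers shut.

Request:
step_arm:
  increments:
    - [[2,-3.8,0],[0,0,1.15]]
    - [[2,-3.8,0],[0,0,1.15]]
    - [[2,-3.8,0],[0,0,1.15]]
    - [[2,-3.8,0],[0,0,1.15]]
    - [[2,-3.8,0],[0,0,1.15]]
    - [[2,-3.8,0],[0,0,1.15]]
    - [[2,-3.8,0],[0,0,1.15]]
    - [[2,-3.8,0],[0,0,1.15]]
    - [[2,-3.8,0],[0,0,1.15]]
    - [[2,-3.8,0],[0,0,1.15]]
  fingers: 0
  grip_force: 10

```text
clock: 1.1
tool_pos: [0.471, 0.1816, 0.2182]
eef_rot: [0.123, 0.992, -0.0, -0.0]
contact_force: [1.0, 0.0, -0.1]
opening: 0.116
finger_force: 0.0
```

Request:
step_arm:
  increments:
    - [[0.75,-1.4,-1],[0,0,0]]
    - [[0.75,-1.4,-2],[0,0,0]]
    - [[0.75,-1.3,-2],[0,0,0]]
    - [[0,0,-2],[0,0,0]]
    - [[0,0,-2],[0,0,0]]
    - [[0,0,-1.5],[0,0,0]]
    - [[0,0,-1],[0,0,0]]
    - [[0,0,-0.5],[0,0,0]]
    - [[0,0,0],[0,0,0]]
    - [[0,0,0],[0,0,0]]

```text
clock: 2.1
tool_pos: [0.4933, 0.1427, 0.0987]
eef_rot: [0.123, 0.992, 0.0, 0.0]
contact_force: [-0.2, -0.6, 0.4]
opening: 0.006
finger_force: 0.0
```

```bash
python3 - <<'E'
from plant import r
import cv2
s=r.get_state(); print(s["tool_pos"],s["contact_force"],s["opening"])
for n in("scene","top"):
    p,d=r.snapshot(n); u,v=(370,230) if n=="scene" else (288,275)
    cv2.imwrite(f"pics/{n}1.png",cv2.resize(p[v-60:v+60,u-80:u+80,::-1],(800,600),interpolation=cv2.INTER_CUBIC))
E
```

```text
[0.4933317  0.14274919 0.09871528] [-0.15487267 -0.61412758  0.40594695] 0.005736947651666111
```

View pics/scene1.png

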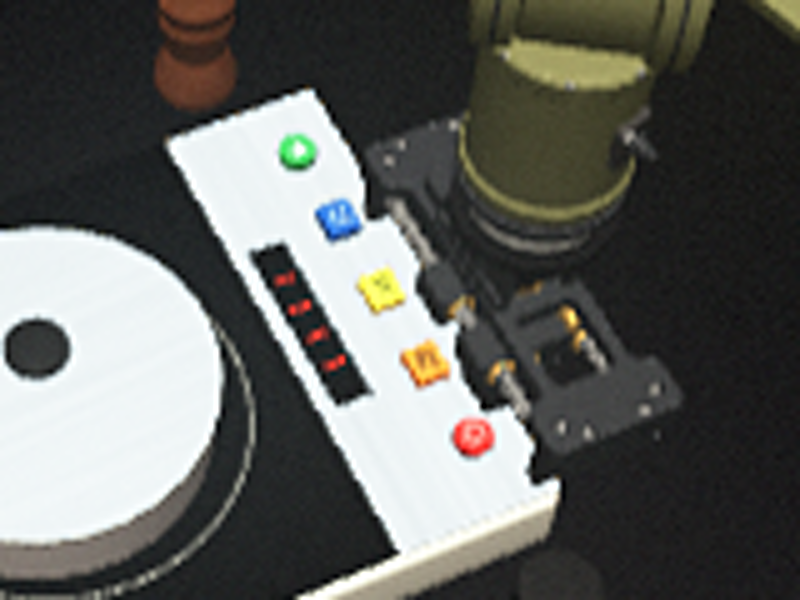

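```bash
python3 - <<'E'
from plant import r
import numpy as np
s=r.get_state(); T=s["tool_pos"]; print(s["clock"],T)
for n,(cu,cv) in(("scene",(370,230)),("top",(288,275))):
    z=np.load(n+"0.npz"); f=240/np.tan(np.radians(float(z["fov_y"]))/2)
    for h in(0,.064,.11):
        for e in(-.09,0,.09):
            c=z["R"]@(T+[.245*e,.97*e,h])+z["t"]; u=c[:2]/c[2]*f+[z["cx"],z["cy"]]
            print(n,h,e,((u-[cu,cv]+[80,60])*5).round())
E
```

```text
2.2 [0.49355121 0.14263305 0.09897083]
scene 0 -0.09 [397. 277.]
scene 0 0 [479. 409.]
scene 0 0.09 [568. 553.]
scene 0.064 -0.09 [408. 206.]
scene 0.064 0 [495. 342.]
scene 0.064 0.09 [589. 489.]
scene 0.11 -0.09 [417. 150.]
scene 0.11 0 [507. 289.]
scene 0.11 0.09 [605. 440.]
top 0 -0.09 [366. 316.]
top 0 0 [201. 278.]
top 0 0.09 [ 37. 239.]
top 0.064 -0.09 [357. 307.]
top 0.064 0 [185. 267.]
top 0.064 0.09 [ 13. 227.]
top 0.11 -0.09 [351. 300.]
top 0.11 0 [172. 258.]
top 0.11 0.09 [ -5. 217.]
```

View pics/top1.png

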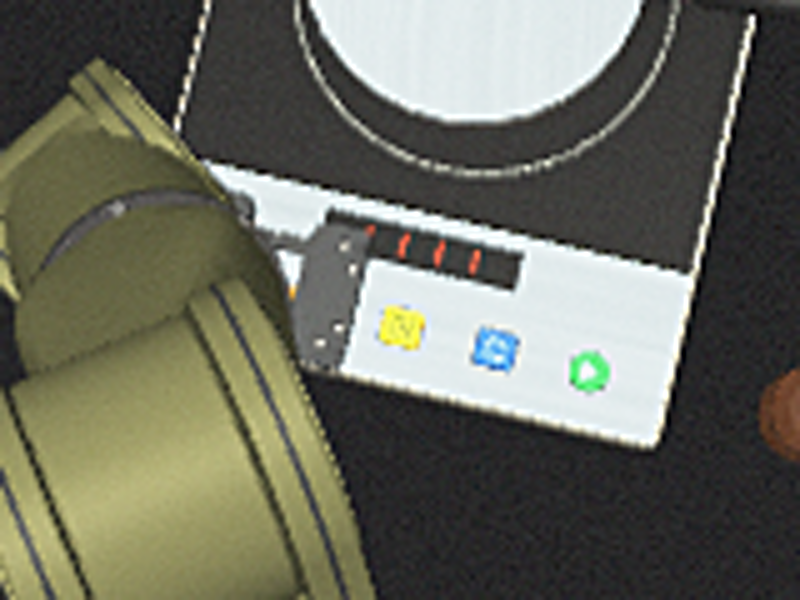

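```bash
python3 - <<'E'
from plant import r
from h import *
p,d=r.snapshot("scene"); z=np.load("scene0.npz")
cv2.imwrite("pics/scene2.png",cv2.resize(p[210:270,350:430,::-1],(800,600),interpolation=cv2.INTER_NEAREST))
L=[]
for v in range(200,270):
    for u in range(350,440):
        if d[v,u]>0:
            o,q=ray(z,u,v); X=o+q*d[v,u]
            if .085<X[2]<.3: L.append([*X,u,v])
L=np.array(L)
for a in np.arange(.085,.2,.01):
    m=(L[:,2]>=a)&(L[:,2]<a+.01); 
    if m.any(): print(round(a,3),m.sum(),L[m].mean(0).round(3),L[m].min(0).round(3),L[m].max(0).round(3))
E
```

```text
0.115 9 [5.01000e-01 1.41000e-01 1.22000e-01 3.84222e+02 2.48333e+02] [4.99e-01 1.31e-01 1.17e-01 3.82e+02 2.45e+02] [5.05e-01 1.51e-01 1.25e-01 3.86e+02 2.52e+02]
0.125 13 [5.02000e-01 1.52000e-01 1.29000e-01 3.87462e+02 2.49923e+02] [4.95e-01 1.30e-01 1.26e-01 3.82e+02 2.44e+02] [5.07e-01 1.59e-01 1.32e-01 3.91e+02 2.52e+02]
0.135 11 [5.02000e-01 1.56000e-01 1.40000e-01 3.89182e+02 2.48909e+02] [4.90e-01 1.48e-01 1.35e-01 3.86e+02 2.47e+02] [5.07e-01 1.61e-01 1.44e-01 3.94e+02 2.50e+02]
0.145 5 [5.010e-01 1.580e-01 1.480e-01 3.904e+02 2.474e+02] [4.92e-01 1.55e-01 1.45e-01 3.88e+02 2.46e+02] [5.08e-01 1.61e-01 1.50e-01 3.94e+02 2.49e+02]
0.155 1 [5.08e-01 1.59e-01 1.57e-01 3.89e+02 2.47e+02] [5.08e-01 1.59e-01 1.57e-01 3.89e+02 2.47e+02] [5.08e-01 1.59e-01 1.57e-01 3.89e+02 2.47e+02]
0.175 18 [5.07000e-01 1.75000e-01 1.83000e-01 3.95889e+02 2.46111e+02] [4.88e-01 6.20e-02 1.77e-01 3.65e+02 2.13e+02] [5.44e-01 2.34e-01 1.85e-01 4.19e+02 2.67e+02]
0.185 106 [5.14000e-01 1.71000e-01 1.90000e-01 3.92613e+02 2.45000e+02] [4.82e-01 5.80e-02 1.85e-01 3.63e+02 2.11e+02] [5.47e-01 2.36e-01 1.95e-01 4.22e+02 2.67e+02]
0.195 239 [5.11000e-01 1.42000e-01 2.00000e-01 3.85594e+02 2.33699e+02] [4.65e-01 5.50e-02 1.95e-01 3.63e+02 2.08e+02] [5.47e-01 2.32e-01 2.05e-01 4.12e+02 2.64e+02]
```

View pics/scene2.png

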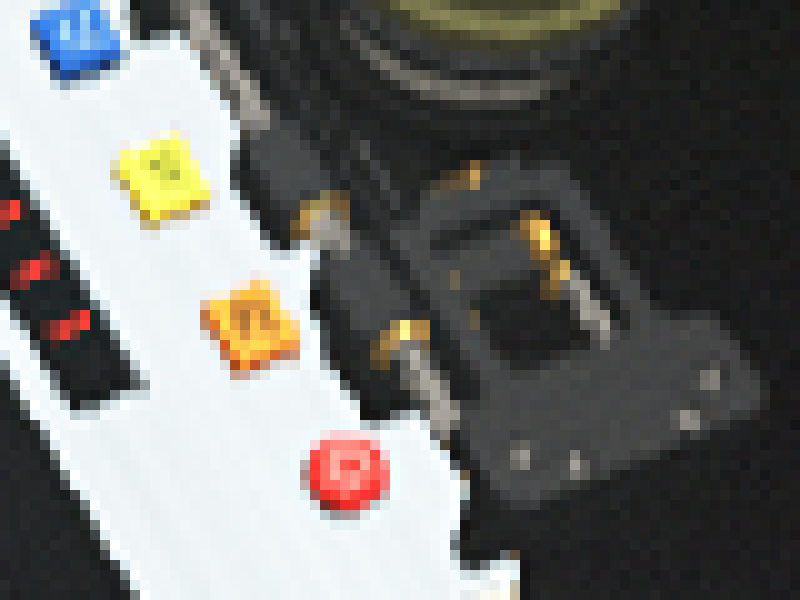

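The depth shows the fingertip column above the red key, at about (0.50,0.141) on its near face. This agrees with the TCP reading, so I'll descend.

Request:
step_arm:
  increments:
    - [[0,-0.2,-0.6],[0,0,0]]
    - [[0,0,-0.6],[0,0,0]]
    - [[0,0,-0.5],[0,0,0]]
    - [[0,0,-0.2],[0,0,0]]
    - [[0,0,-0.1],[0,0,0]]
    - [[0,0,-0.1],[0,0,0]]
    - [[0,0,-0.1],[0,0,0]]
    - [[0,0,-0.1],[0,0,0]]
    - [[0,0,0],[0,0,0]]
    - [[0,0,0],[0,0,0]]

```text
clock: 3.25
tool_pos: [0.4931, 0.1404, 0.0754]
eef_rot: [0.123, 0.992, 0.0, 0.0]
contact_force: [-0.4, -0.6, 0.4]
opening: 0.003
finger_force: 0.0
```

Request:
step_arm:
  increments:
    - [[0,0,-0.1],[0,0,0]]
    - [[0,0,-0.1],[0,0,0]]
    - [[0,0,-0.1],[0,0,0]]
    - [[0,0,-0.1],[0,0,0]]
    - [[0,0,-0.1],[0,0,0]]
    - [[0,0,-0.1],[0,0,0]]
    - [[0,0,-0.1],[0,0,0]]
    - [[0,0,0],[0,0,0]]
    - [[0,0,0],[0,0,0]]
    - [[0,0,0],[0,0,0]]

```text
clock: 4.25
tool_pos: [0.4931, 0.1404, 0.0684]
eef_rot: [0.123, 0.992, 0.0, 0.0]
contact_force: [-0.1, -1.0, -0.7]
opening: 0.005
finger_force: 0.0
```

Request:
step_arm:
  increments:
    - [[0,0,-0.1],[0,0,0]]
    - [[0,0,-0.1],[0,0,0]]
    - [[0,0,0],[0,0,0]]
    - [[0,0,0],[0,0,0]]
    - [[0,0,0],[0,0,0]]
    - [[0,0,0],[0,0,0]]
    - [[0,0,0],[0,0,0]]
    - [[0,0,0],[0,0,0]]
    - [[0,0,0],[0,0,0]]
    - [[0,0,0],[0,0,0]]

```text
clock: 5.25
tool_pos: [0.4931, 0.1404, 0.0663]
eef_rot: [0.123, 0.992, 0.0, -0.0]
contact_force: [0.2, 0.2, -0.6]
opening: 0.007
finger_force: 0.0
```

```bash
python3 - <<'E'
from plant import r
import cv2
p,d=r.snapshot("scene"); s=r.get_state(); print(s["contact_force"],s["moment"],s["tool_pos"],s["joint_torque"].round(2))
cv2.imwrite("pics/scene3.png",cv2.resize(p[225:285,350:430,::-1],(800,600),interpolation=cv2.INTER_NEAREST))
E
```

```text
[-0.56499883 -0.51901158  0.50875113] [-0.00340765 -0.06460795 -0.00468626] [0.49309755 0.14041706 0.06634151] [ 0.000e+00 -4.836e+01 -8.900e-01 -6.290e+00 -2.000e-02  6.000e-02
  0.000e+00]
```

View pics/scene3.png

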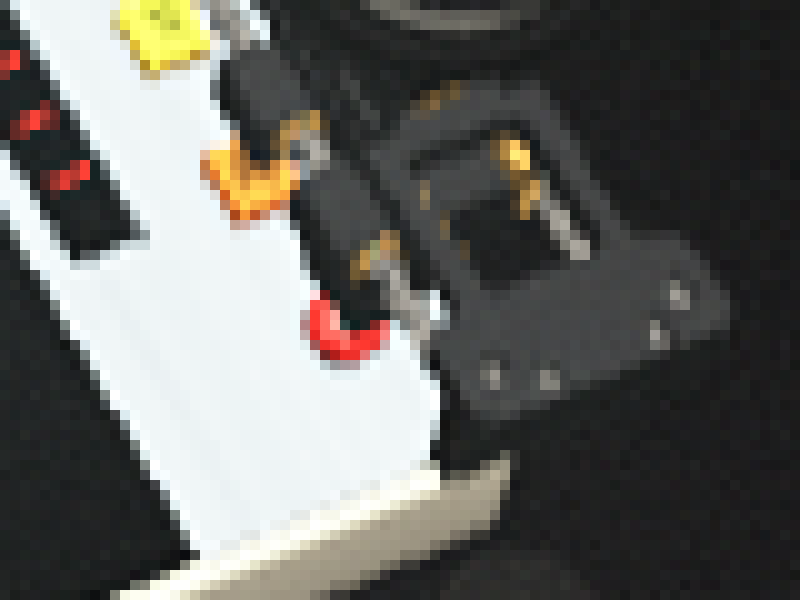

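```bash
python3 - <<'E'
from h import *
z=np.load("scene0.npz"); T=np.array([.4931,.1404,.0663]); n=np.array([.97,-.245,0])
f=240/np.tan(np.radians(float(z["fov_y"]))/2)
for w in(0,.005,.009):
    for px in((386,257.8),(385,257),(388,256.5)):
        o,q=ray(z,*px); X=o+q*(((T+n*w-o)@n)/(q@n)); print(w,px,X.round(4))
    for y in (-.0175,0,.0175):
        c=z["R"]@(T+n*w+y*np.array([.245,.97,0]))+z["t"]; print("  proj",c[:2]/c[2]*f+[z["cx"],z["cy"]])
E
```

```text
0 (386, 257.8) [0.4951 0.1483 0.0782]
0 (385, 257) [0.494  0.1439 0.0751]
0 (388, 256.5) [0.4967 0.1546 0.0948]
  proj [380.74849602 252.40388657]
  proj [383.94849913 257.62683391]
  proj [387.19685795 262.92870598]
0.005 (386, 257.8) [0.5014 0.1528 0.091 ]
0.005 (385, 257) [0.5003 0.1484 0.0879]
0.005 (388, 256.5) [0.503  0.159  0.1074]
  proj [379.08009603 253.07936532]
  proj [382.27087809 258.31277439]
  proj [385.50992668 263.62534854]
0.009 (386, 257.8) [0.5064 0.1565 0.1012]
0.009 (385, 257) [0.5053 0.1521 0.0982]
0.009 (388, 256.5) [0.508  0.1626 0.1175]
  proj [377.74291262 253.62074566]
  proj [380.92628562 258.86254719]
  proj [384.15785317 264.18370676]
```

```bash
python3 - <<'E'
from plant import r
from h import *
p,d=r.snapshot("scene"); z=np.load("scene0.npz")
for v in range(247,262):
    row=[]
    for u in range(379,394):
        o,q=ray(z,u,v); X=o+q*d[v,u]; row.append("%3d,%3d,%3d"%tuple(np.round(X*1000)))
    print(v," ".join(row))
E
```

```text
247 527,143,157 530,149,168 530,152,171 527,153,170 529,157,176 525,157,173 525,160,176 521,160,173 519,161,173 521,165,179 525,171,190 523,172,190 523,175,193 520,176,192 519,178,194
248 529,146,158 529,149,163 529,152,167 531,156,173 530,158,175 527,159,173 526,161,174 524,163,175 522,164,173 520,165,174 523,170,182 523,173,187 523,176,191 523,179,194 522,180,195
249 483,111, 62 529,150,159 531,154,166 531,157,169 532,160,175 529,161,172 528,163,175 525,164,173 525,167,176 521,166,171 518,167,170 524,174,185 524,177,188 523,179,191 521,180,189
250 485,113, 62 498,127, 93 530,154,160 531,158,166 532,162,173 531,163,174 529,165,173 525,165,169 525,167,172 523,169,172 520,170,171 516,170,167 525,178,187 526,182,192 524,183,191
251 486,115, 60 498,127, 88 530,154,156 531,158,162 532,161,167 531,164,169 529,165,169 529,168,173 524,167,167 523,169,168 520,170,166 514,169,158 526,180,185 526,183,189 528,187,196
252 489,118, 62 486,119, 59 501,133, 93 532,159,159 533,163,166 532,165,167 529,166,166 527,167,165 525,169,166 525,171,168 523,173,168 511,167,148 508,168,145 528,185,189 526,186,
[... 961 characters left out ...]
, 72 501,141, 73 499,142, 73 506,150, 91 505,153, 94 502,154, 92 500,155, 92 488,150, 71 481,148, 61 531,186,166 530,187,167 529,190,170 526,190,166
259 504,134, 63 501,135, 60 504,140, 71 502,142, 70 500,143, 71 499,146, 74 497,147, 72 495,149, 73 493,151, 72 490,152, 71 483,150, 60 480,151, 60 533,190,170 530,191,167 541,201,192
260 504,135, 58 505,138, 63 502,139, 61 504,144, 70 503,147, 73 500,147, 71 500,150, 74 496,151, 71 494,152, 70 488,151, 62 486,153, 63 482,153, 59 482,156, 62 531,192,165 542,203,192
261 508,138, 63 504,139, 58 504,141, 62 504,145, 66 503,147, 68 502,149, 70 500,151, 71 496,151, 66 491,151, 60 490,153, 62 488,155, 63 487,157, 64 483,158, 61 532,194,164 544,204,191
```

The depth puts the real fingertip at z≈0.089 while the reported TCP is 0.066. The reading is therefore about 20 mm low, which fits the missing contact force. Laterally it is centred, so I'll lower by contact force.

Request:
step_arm:
  increments:
    - [[0,0,-0.2],[0,0,0]]
    - [[0,0,-0.2],[0,0,0]]
    - [[0,0,-0.2],[0,0,0]]
    - [[0,0,-0.2],[0,0,0]]
    - [[0,0,-0.1],[0,0,0]]
    - [[0,0,-0.1],[0,0,0]]
    - [[0,0,-0.1],[0,0,0]]
    - [[0,0,0],[0,0,0]]
    - [[0,0,0],[0,0,0]]
    - [[0,0,0],[0,0,0]]

```text
clock: 6.35
tool_pos: [0.4932, 0.1404, 0.0554]
eef_rot: [0.123, 0.992, 0.0, 0.0]
contact_force: [0.2, -0.2, 0.8]
opening: 0.009
finger_force: 0.0
```

Request:
step_arm:
  increments:
    - [[0,0,-0.1],[0,0,0]]
    - [[0,0,-0.1],[0,0,0]]
    - [[0,0,-0.1],[0,0,0]]
    - [[0,0,-0.1],[0,0,0]]
    - [[0,0,-0.1],[0,0,0]]
    - [[0,0,0],[0,0,0]]
    - [[0,0,0],[0,0,0]]
    - [[0,0,0],[0,0,0]]
    - [[0,0,0],[0,0,0]]
    - [[0,0,0],[0,0,0]]

```text
clock: 7.35
tool_pos: [0.4931, 0.1404, 0.0504]
eef_rot: [0.123, 0.992, 0.0, 0.0]
contact_force: [-0.3, 0.2, 2.3]
opening: 0.007
finger_force: 1.3
```

```bash
python3 - <<'E'
from plant import r
s=r.get_state(); print(s["contact_force"],s["moment"],s["tool_pos"])
E
```

```text
[-0.25480888  0.18352281  2.3198915 ] [-0.06549902  0.02686686  0.01659366] [0.49313673 0.14043307 0.05037896]
```

Contact at about reported z=0.0515. I'll press another 6 mm.

Request:
step_arm:
  increments:
    - [[0,0,-0.1],[0,0,0]]
    - [[0,0,-0.1],[0,0,0]]
    - [[0,0,-0.1],[0,0,0]]
    - [[0,0,-0.1],[0,0,0]]
    - [[0,0,-0.1],[0,0,0]]
    - [[0,0,-0.1],[0,0,0]]
    - [[0,0,0],[0,0,0]]
    - [[0,0,0],[0,0,0]]
    - [[0,0,0],[0,0,0]]
    - [[0,0,0],[0,0,0]]

```text
clock: 8.35
tool_pos: [0.4932, 0.1404, 0.0446]
eef_rot: [0.123, 0.992, 0.0, 0.0]
contact_force: [-0.5, 0.1, 7.4]
opening: 0.001
finger_force: 3.5
```

7.4 N means the key is fully in. I'll lift and move over to yellow.

Request:
step_arm:
  increments:
    - [[0,0,0.5],[0,0,0]]
    - [[0,0,1],[0,0,0]]
    - [[0,0,1],[0,0,0]]
    - [[-0.5,-2,0.5],[0,0,0]]
    - [[-0.5,-2,0],[0,0,0]]
    - [[-0.5,-2,0],[0,0,0]]
    - [[-0.5,-2,0],[0,0,0]]
    - [[-0.5,-2,0],[0,0,0]]
    - [[0,0,0],[0,0,0]]
    - [[0,0,0],[0,0,0]]

```text
clock: 9.35
tool_pos: [0.4686, 0.0409, 0.0748]
eef_rot: [0.124, 0.992, 0.0, 0.0]
contact_force: [0.2, -0.2, -0.5]
opening: 0.008
finger_force: 0.0
```

```bash
python3 - <<'E'
from plant import r
from h import *
z=np.load("scene0.npz"); p,d=r.snapshot("scene"); s=r.get_state(); print(s["tool_pos"],s["contact_force"])
cv2.imwrite("pics/scene4.png",cv2.resize(p[205:280,335:435,::-1],(800,600),interpolation=cv2.INTER_NEAREST))
print("red height",[round((lambda o,q:(o+q*d[v,u])[2])(*ray(z,u,v)),4) for v in(256,257,258) for u in(383,384,385)])
E
```

```text
[0.46887281 0.04170641 0.07471989] [ 0.1977743  -0.02967533 -0.21242898]
red height [np.float64(0.0655), np.float64(0.0674), np.float64(0.0685), np.float64(0.0662), np.float64(0.07), np.float64(0.0678), np.float64(0.0665), np.float64(0.0668), np.float64(0.0662)]
```

View pics/scene4.png

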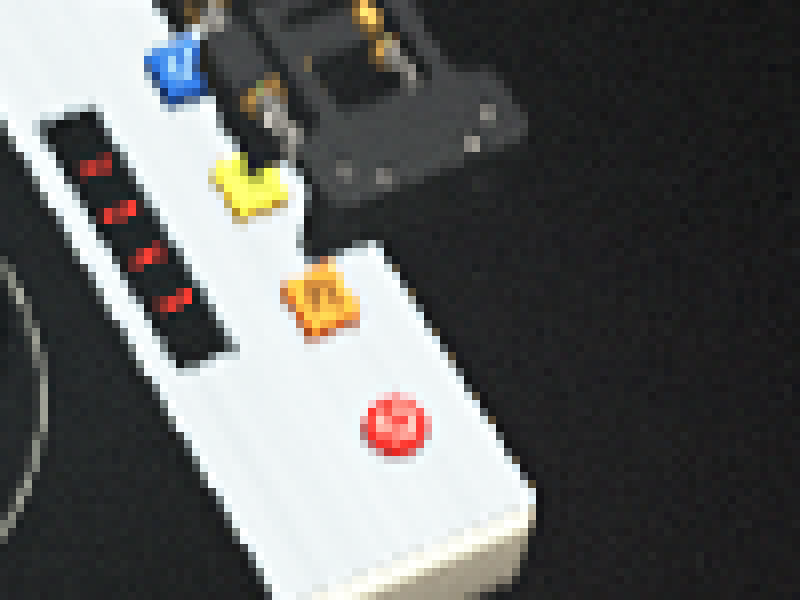

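The red key now stands about 6 mm above the strip, so it is latched. The fingers are over the yellow key at crop (255,170).

Request:
step_arm:
  increments:
    - [[0,-0.2,-0.5],[0,0,0]]
    - [[0,0,-0.5],[0,0,0]]
    - [[0,0,-0.4],[0,0,0]]
    - [[0,0,-0.3],[0,0,0]]
    - [[0,0,-0.2],[0,0,0]]
    - [[0,0,-0.2],[0,0,0]]
    - [[0,0,-0.1],[0,0,0]]
    - [[0,0,0],[0,0,0]]
    - [[0,0,0],[0,0,0]]
    - [[0,0,0],[0,0,0]]

```text
clock: 10.4
tool_pos: [0.4682, 0.0384, 0.0525]
eef_rot: [0.123, 0.992, 0.0, 0.0]
contact_force: [-0.0, -0.8, 0.3]
opening: 0.005
finger_force: 0.0
```

Request:
step_arm:
  increments:
    - [[0,0,-0.1],[0,0,0]]
    - [[0,0,-0.1],[0,0,0]]
    - [[0,0,-0.1],[0,0,0]]
    - [[0,0,-0.1],[0,0,0]]
    - [[0,0,-0.1],[0,0,0]]
    - [[0,0,0],[0,0,0]]
    - [[0,0,0],[0,0,0]]
    - [[0,0,0],[0,0,0]]
    - [[0,0,0],[0,0,0]]
    - [[0,0,0],[0,0,0]]

```text
clock: 11.4
tool_pos: [0.4682, 0.0384, 0.0476]
eef_rot: [0.123, 0.992, 0.0, 0.0]
contact_force: [-0.3, -0.9, 5.0]
opening: 0.007
finger_force: 2.8
```

5 N is about 3 mm. I'll go 1 mm further for margin, hold, then release.

Request:
step_arm:
  increments:
    - [[0,0,-0.1],[0,0,0]]
    - [[0,0,0],[0,0,0]]
    - [[0,0,0],[0,0,0]]
    - [[0,0,0],[0,0,0]]
    - [[0,0,0],[0,0,0]]
    - [[0,0,0],[0,0,0]]
    - [[0,0,0],[0,0,0]]
    - [[0,0,0],[0,0,0]]
    - [[0,0,0],[0,0,0]]
    - [[0,0,0],[0,0,0]]

```text
clock: 12.4
tool_pos: [0.4682, 0.0384, 0.0466]
eef_rot: [0.123, 0.992, 0.0, 0.0]
contact_force: [-0.8, -0.4, 7.6]
opening: 0.003
finger_force: 3.4
```

Request:
step_arm:
  increments:
    - [[0,0,0.5],[0,0,0]]
    - [[0,0,1],[0,0,0]]
    - [[0,0,1],[0,0,0]]
    - [[-0.5,-2,0.3],[0,0,0]]
    - [[-0.5,-2,0],[0,0,0]]
    - [[-0.5,-2,0],[0,0,0]]
    - [[-0.5,-2,0],[0,0,0]]
    - [[-0.5,-2,0],[0,0,0]]
    - [[0,0,0],[0,0,0]]
    - [[0,0,0],[0,0,0]]

```text
clock: 13.4
tool_pos: [0.4435, -0.0612, 0.0747]
eef_rot: [0.124, 0.992, 0.0, 0.0]
contact_force: [-0.3, 0.0, -0.5]
opening: 0.004
finger_force: 0.0
```

Request:
step_arm:
  increments:
    - [[0,0,-0.5],[0,0,0]]
    - [[0,0,-0.5],[0,0,0]]
    - [[0,0,-0.4],[0,0,0]]
    - [[0,0,-0.3],[0,0,0]]
    - [[0,0,-0.2],[0,0,0]]
    - [[0,0,-0.2],[0,0,0]]
    - [[0,0,-0.1],[0,0,0]]
    - [[0,0,0],[0,0,0]]
    - [[0,0,0],[0,0,0]]
    - [[0,0,0],[0,0,0]]

```text
clock: 14.4
tool_pos: [0.4432, -0.0616, 0.0525]
eef_rot: [0.123, 0.992, 0.0, 0.0]
contact_force: [0.3, -1.1, -0.9]
opening: 0.004
finger_force: 0.0
```

Request:
step_arm:
  increments:
    - [[0,0,-0.1],[0,0,0]]
    - [[0,0,-0.1],[0,0,0]]
    - [[0,0,-0.1],[0,0,0]]
    - [[0,0,-0.1],[0,0,0]]
    - [[0,0,0],[0,0,0]]
    - [[0,0,0],[0,0,0]]
    - [[0,0,0],[0,0,0]]
    - [[0,0,0],[0,0,0]]
    - [[0,0,0],[0,0,0]]
    - [[0,0,0],[0,0,0]]

```text
clock: 15.4
tool_pos: [0.4432, -0.0616, 0.0484]
eef_rot: [0.123, 0.992, 0.0, 0.0]
contact_force: [0.5, -1.9, 4.8]
opening: 0.007
finger_force: 2.2
```

Request:
step_arm:
  increments:
    - [[0,0,-0.1],[0,0,0]]
    - [[0,0,-0.1],[0,0,0]]
    - [[0,0,0],[0,0,0]]
    - [[0,0,0],[0,0,0]]
    - [[0,0,0],[0,0,0]]
    - [[0,0,0],[0,0,0]]
    - [[0,0,0],[0,0,0]]
    - [[0,0,0],[0,0,0]]
    - [[0,0,0],[0,0,0]]
    - [[0,0,0],[0,0,0]]

```text
clock: 16.4
tool_pos: [0.4432, -0.0616, 0.0465]
eef_rot: [0.123, 0.992, 0.0, 0.0]
contact_force: [-0.6, -0.2, 7.9]
opening: 0.008
finger_force: 3.5
```

Request:
step_arm:
  increments:
    - [[0,0,0.5],[0,0,0]]
    - [[0,0,1],[0,0,0]]
    - [[0,0,2],[0,0,0]]
    - [[0,0,2],[0,0,0]]
    - [[0,0,2],[0,0,0]]
    - [[0,0,2],[0,0,0]]
    - [[0,0,1],[0,0,0]]
    - [[0,0,0.5],[0,0,0]]
    - [[0,0,0],[0,0,0]]
    - [[0,0,0],[0,0,0]]

```text
clock: 17.4
tool_pos: [0.4427, -0.0616, 0.1557]
eef_rot: [0.123, 0.992, -0.0, -0.001]
contact_force: [-0.4, 0.0, -0.1]
opening: 0.006
finger_force: 0.0
```

```bash
python3 - <<'E'
from plant import r
from h import *
s=r.get_state(); print(s["tool_pos"],s["contact_force"])
n="scene"; z=np.load("scene0.npz"); p,d=r.snapshot(n); z2={k:z[k] for k in z}; z2["p"]=p
for k in RNG:
    try: print(k,np.round(centroid(z,n,k),1),np.round(centroid(z2,n,k),1))
    except Exception as e: print(k,"hidden")
cv2.imwrite("pics/scene5.png",p[:,:,::-1])
E
```

```text
[ 0.44265688 -0.06159556  0.15568196] [-0.40655871  0.02945709 -0.13237159]
red [384.3 257.   37. ] [384.  258.   37.5]
orange [374.7 242.   46. ] [374.6 242.1  44. ]
yellow [365.7 227.4  43. ] [365.7 227.4  43. ]
blue [357.  213.4  43. ] [357.  213.4  43. ]
green [348.8 199.8  31. ] [348.9 199.6  28. ]
```

View pics/scene5.png

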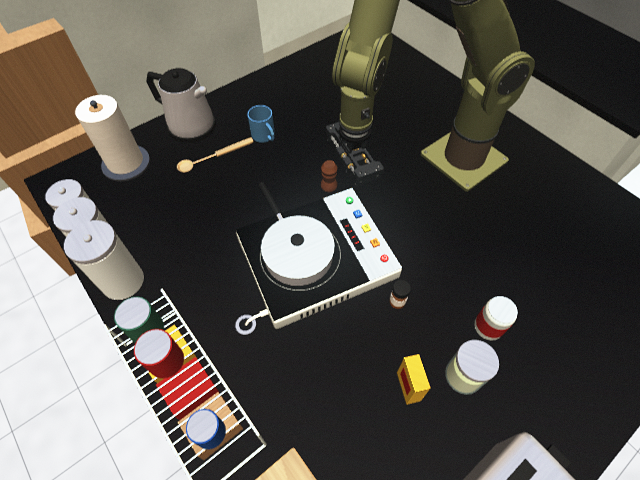

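The hob, pan and bystanders are where they were: the four spring keys' pixels are unchanged, and only red sits about 1 px lower, latched. The arm is clear, so I'll hand in.

```bash
python3 -c "
from plant import r
print(r.finish_job())"
```

```text
the job is handed in; nothing more can be done
None
```

I pressed the red power key until it latched, pressed and released yellow and then green (each at under 8 N), saw nothing else moved in the last picture, and handed the job in; no verdict came back.

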